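# Turn a plaster mould's cap until its keys drop home

### The job

The cap of the round plaster mould has been put on turned the wrong way and sits high on its keys. Without lifting it off, turn it until its notch faces the blue band on the mould's rim, feel for the spot within the band where the keys drop into their pockets, and leave the cap fully home and flat. Leave the jar, the cup and the bottle where they stand.

Things in the scene. Friction and masses are not known exactly. Their poses are not given: they have to be found in the camera images.
- mould: white plaster mould, round block 168 mm across, fixed. Origin: centre of its underside, on the bench, z up; +x points to the middle of the blue band. Flat seat 60 mm above the bench inside a raised rim (inner radius 74, outer 84, top 72 mm above the bench) that keeps the cap centred. The seat has three pockets for the cap's keys, hidden under the cap; see band.
- band (a point): middle of the blue band on top of the mould's rim, 79 mm from the axis, 72 mm above the bench; the band spans 30 degrees to either side. The keys fit their pockets in one position only: with the notch somewhere within 25 degrees to either side of this point, different each time.
- cap: loose white plaster cap, disc 145 mm across, 26 mm thick, 0.45 to 0.75 kg, 1.5 mm play in the rim. Origin: centre of the disc's underside, z up; +x to the notch. Three square keys 14 mm wide, 8 mm tall under it. Turned wrong it stands on them, origin 68 mm above the bench; home: 60 mm. In the right position (2 to 3 degrees either way) it drops, or can be lowered, 8 mm into the pockets.
- notch (a point): the notch, 18 mm wide, cut in the upper edge of the cap, black-floored: this point is on the cap's upper face, 66 mm from its axis.
- grip (a point): point on the cap's axis in its plaster grip bar, 52 mm above the cap's origin and 18 mm below the bar's top: where to grip, fingers closing along the cap's y. The bar is 28 mm wide (cap's y), 90 mm long (cap's x), 26 to 70 mm above the cap's origin, fixed to the disc.
- jar: bystander: jar 68 mm across, 85 mm tall, yellow label. Origin: centre of its underside.
- cup: bystander: blue cup 72 mm across, 85 mm tall. Origin: centre of its underside.
- flask: bystander: white bottle with a red cap, 60 mm across, 130 mm tall. Origin: centre of its underside.
Things that resemble listed ones, but are neither listed nor needed, are in the scene too. Leave any pink or purple look-alike of the cap alone.

How it is judged (in metres and radians):
At the end, for the whole second after the job is handed in: The cap is fully home: its origin less than 62.5 mm above the mould's foot, within 6 mm of the mould's axis, tilted less than 2 degrees, its notch facing the blue band (within 40 mm of the band's middle, seen from above), at rest and released (z of cap in the frame of mould below 0.0625 m and angle between cap's own z axis and vertical below 0.035 rad and horizontal distance between cap and mould below 0.006 m and horizontal distance between notch and band below 0.04 m and linear speed of cap below 0.02 m/s); the robot touches nothing.
It fails at once if the cap is lifted off the mould (raised more than 30 mm above its starting height) (z of cap in the frame of mould above 0.098 m).
It fails at once if the jar, the cup or the bottle is moved more than 30 mm or tipped (distance of any of jar, cup, flask from where it was at the start of the episode above 0.03 m or angle between any of jar, cup, flask's own z axis and vertical above 0.4 rad).
It also fails if it takes over 72 s, if anything falls off the work surface, if the arm or the gripper's body presses on something with over 40 N, if the wrist force passes 120 N, or if a joint passes its speed limit or range.

### The arm

A 6-joint arm with a two-finger parallel gripper is mounted at the origin on the work surface. World frame = base frame: x ahead of the robot, y to its left, z up, the work surface at z = 0. Lengths are in mm, angles in rad, forces in N, time in s.
With the tool pointing down it reaches from about 300 to 850 mm from the base axis. Payload 5.4 kg.
Tool frame: the origin (TCP) lies between the finger pads; the fingertips stand 25 mm ahead of it and the grasp point (between the pads) lies 6 mm ahead of it; z points along the fingers, y is the line along which they close (so a half turn about z gives the same grasp; the last joint's range is limited). The gripper opens to 85 mm and grips with 20 to 120 N. Pads are 22 mm wide; open, the fingers measure 114 mm over their backs; the gripper's body (76 mm by 85 mm) begins 54 mm behind the grasp point. The pads swing forward as they close: fully open they stand 13 mm farther back than shut.
Start: joints at [0.972, 0.158, 1.597, -0, 1.386, -0.21], TCP at [217.978, 532.064, 256.299] pointing down, gripper open.
Joint ranges: [-2.91, 2.91], [-0.94, 2.29], [0.18, 2.7], [-1.29, 4.43], [0.17, 2.64], [-3, 3]. Speed limits (rad/s): [2.57, 2.57, 3.14, 3.14, 3.14, 3.14].

### API

Orientations are given as a unit quaternion [w, x, y, z].
In Python, from plant import telemetry, imaging, robot gives the robot as it stands.
- The arm moves only by the tool send_rows, never from a script. Its argument "motion" is a list of rows, each an object of numbers: "x", "y", "z": the shift along the tool's x, y, z in units of 25 mm (1.0 is 25 mm); "turn": the turn about the tool's z in units of 10 degrees (1.0 is 10 degrees). In form: [{"x": .., "y": .., "z": .., "turn": ..}, ...]. A call has 1 to 12 rows; each row is the pose to reach, as a shift and turn from the pose commanded when the call began, along the tool's axes at that moment; what a row does not reach only later rows make up. A row lasts 1/8 s, in which the tool goes at most 62.5 mm and 10.7 degrees, less where a joint would pass 70% of its speed; a pose out of reach is approached as far as the arm can. A call with a gripper value outside its range is refused whole. "jaw" is the opening, from -1 (shut) to 1 (fully open), set as the call begins (left out, the last holds). The fingers move at their own pace and stop on an object; "grip_force" is the grip in N (left out, the last holds). Time passes only in rows, so rows that repeat a pose let the fingers close. It gives the time, the measured TCP pose, the force, the opening and the grip force at its end, in the units of the state.
- telemetry.observe(): the state, without advancing time (a new reading comes with each control period).
- imaging.camera(name): name is "scene" or "side" or "wrist"; returns the picture (384x512x3 uint8, red, green, blue); there is no depth.
- imaging.camera_params(name): a dict with "camera_matrix" (3x3 intrinsics, pixels), "dist_coeffs" ([k1, k2, p1, p2, k3] as OpenCV has them; the pictures are not rectified), "R" (3x3) and "t" (3): a world point X has camera coordinates R X + t; the wrist camera has in their place "hand_eye" (4x4, takes a point from camera to tool coordinates, whose origin is the TCP and whose axes are the flange's). Camera axes: x right, y down, z forward; pixel columns grow to the right and rows downward; lengths in mm; the calibration is good to about 2 mm. A picture is of the moment at which its call begins: read the wrist's pose just before it. camera_params takes no time and is no camera call.
- robot.sign_off(): hands the job in; it is judged then, once.
The state is a dict: "clock": time; "q": joint angles; "qd": joint speeds; "effort": joint torques, N m; "eef_pos": TCP position; "tool_rot": TCP orientation; "wrist_force": force on the tool from outside, world axes, zero at the start; "torque": the same for the moment, N m; "gripper_width": finger opening in mm; "grasp_force": force on a finger pad.
Only numpy, scipy, OpenCV 4.12 (cv2) and the standard library are available. Lean on these libraries where they do the work, as an engineer would, in place of code of your own. Each camera call takes 0.05 s, during which the arm holds its last target. There are 200 camera calls.

## Working session

There is one attempt and no reset: what is moved stays moved. The work goes in short steps, Python scripts to look and compute and a tool call to move; the robot and the scene stay as the last step left them, time stands still between calls to the robot, and variables do not carry over. Pictures are saved under pics/ and viewed, at most 10 in all, crops included, and the job is handed in when it is done.

Besides the shell and the picture viewer there is one more tool, called after ">>>" as a command line: name --argument value ..., lists and objects as JSON in quotes. send_rows: Moves the arm, as the interface text tells. Its arguments: {"type":"object","properties":{"motion":{"type":"array"},"jaw":{"type":"number"},"grip_force":{"type":"number"}},"required":["motion"]}

```bash
mkdir -p pics; ls; python3 - <<'E'
from plant import telemetry, imaging
import cv2,numpy as np
s=telemetry.observe(); print(s)
a=imaging.camera("scene");b=imaging.camera("side")
for n,i in(("scene",a),("side",b)):
    cv2.imwrite(f"pics/{n}0.png",i[:,:,::-1]); np.save(f"pics/{n}0.npy",i)
    p=imaging.camera_params(n); print(n,{k:np.round(v,3).tolist() for k,v in p.items()})
print({k:np.round(v,3).tolist() for k,v in imaging.camera_params("wrist").items()})
E
```

```text
pics
{'clock': 0.0, 'q': array([ 9.71886634e-01,  1.59081640e-01,  1.59826435e+00,  2.31395703e-05,
        1.38618995e+00, -2.10119924e-01]), 'qd': array([ 0.00032029, -0.00075701, -0.00067477,  0.00108744,  0.00036737,
        0.00059848]), 'effort': array([ 1.33826863e-03, -3.96001768e+01, -3.31432164e+01, -1.21025828e-04,
        8.27963348e-03,  1.31652121e-05]), 'eef_pos': array([217.66383312, 531.60105719, 255.28245748]), 'tool_rot': array([-3.92866780e-04,  1.93174856e-01,  9.81163865e-01, -8.88752368e-04]), 'wrist_force': array([0.41618575, 0.23892268, 0.74255917]), 'torque': array([-0.02335649,  0.0136542 , -0.01308613]), 'grasp_force': 0.0, 'gripper_width': 85.4240762923617}
scene {'camera_matrix': [[394.318, 0.0, 261.088], [0.0, 394.318, 185.319], [0.0, 0.0, 1.0]], 'dist_coeffs': [-0.104, 0.0, 0.0, 0.0, 0.0], 'R': [[0.164, 0.986, -0.018], [0.524, -0.102, -0.845], [-0.836, 0.129, -0.534]], 't': [-88.297, -176.319, 1385.472]}
side {'camera_matrix': [[424.937, 0.0, 257.041], [0.0, 424.937, 191.659], [0.0, 0.0, 1.0]], 'dist_coeffs': [-0.14, 0.0, 0.0, 0.0, 0.0], 'R': [[0.997, -0.08, -0.002], [-0.06, -0.727, -0.684], [0.054, 0.682, -0.729]], 't': [-528.27, 96.199, 1174.398]}
{'camera_matrix': [[268.656, 0.0, 255.152], [0.0, 268.656, 195.138], [0.0, 0.0, 1.0]], 'dist_coeffs': [-0.038, 0.0, 0.0, 0.0, 0.0], 'hand_eye': [[0.0, -0.961, -0.278, 72.238], [1.0, 0.0, 0.0, -0.072], [-0.0, -0.278, 0.961, -116.662], [0.0, 0.0, 0.0, 1.0]]}
```

View pics/scene0.png

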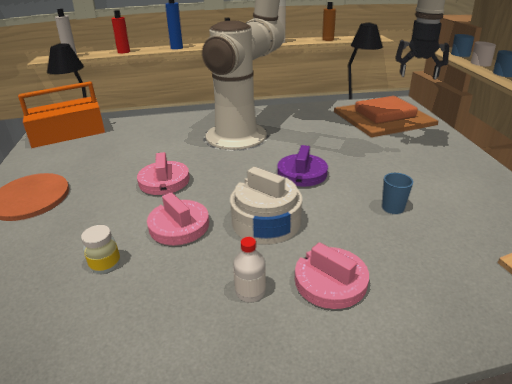

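View pics/side0.png

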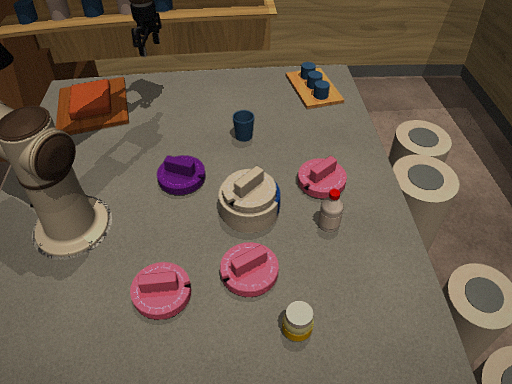

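Scene: the only white cap and mould is at scene (266,205) and side (249,198). The blue band shows at scene (272,223) and side (278,197). The other caps are look-alikes: pink at scene (163,177), (178,220) and (331,275), purple at (302,169). The bottle (250,270), jar (101,250) and cup (396,193) are clear of the mould. I'll confirm the white one in a crop and triangulate it.

```bash
cat > h.py <<'E'
import numpy as np,cv2
from plant import telemetry, imaging
from scipy.spatial.transform import Rotation as Ro
def ray(name,uv,st=None):
    p=imaging.camera_params(name);K=np.array(p["camera_matrix"]);d=np.array(p["dist_coeffs"])
    n=cv2.undistortPoints(np.array(uv,float).reshape(-1,1,2),K,d).reshape(-1,2)
    v=np.c_[n,np.ones(len(n))]
    if name=="wrist":
        q=st["tool_rot"];R=Ro.from_quat([q[1],q[2],q[3],q[0]]).as_matrix();H=np.array(p["hand_eye"])
        return R@H[:3,3]+st["eef_pos"], v@(R@H[:3,:3]).T
    R=np.array(p["R"]);t=np.array(p["t"]); return -R.T@t, v@R
def plane(name,uv,z,st=None):
    o,v=ray(name,uv,st); return o+v*((z-o[2])/v[:,2])[:,None]
def tri(r1,r2):
    (o1,v1),(o2,v2)=r1,r2; v1=v1[0];v2=v2[0]
    s,*_=np.linalg.lstsq(np.c_[v1,-v2],o2-o1,rcond=None)
    a=o1+s[0]*v1;b=o2+s[1]*v2; return (a+b)/2,np.linalg.norm(a-b)
E
python3 - <<'E'
from h import *
print(tri(ray("scene",[[266,176]]),ray("side",[[249,180]])))
for n,z in(("scene",[266,207]),("side",[249,199])): pass
im={n:np.load(f"pics/{n}0.npy") for n in("scene","side")}
c={}
for n,(u,v) in(("scene",(266,205)),("side",(249,199))):
    w=im[n][v-50:v+50,u-50:u+50]
    h=cv2.cvtColor(w,cv2.COLOR_RGB2HSV); m=cv2.inRange(h,(100,120,60),(125,255,255))
    k,l,s,ct=cv2.connectedComponentsWithStats(m); 
    for i in range(1,k):
        if s[i,4]>30: print(n,s[i],ct[i]+[u-50,v-50], plane(n,[ct[i]+[u-50,v-50]],72))
    c[n]=cv2.resize(w,(400,400),interpolation=cv2.INTER_CUBIC)
cv2.imwrite("pics/crop.png",np.hstack([c["scene"],c["side"]])[:,:,::-1])
E
```

```text
(array([509.2385853 ,  16.70982944, 127.40260825]), np.float64(6.112913987728526))
scene [ 38  57  36  26 730] [271.48356164 225.55753425] [[616.793882    10.79584509  72.        ]]
side [76 34  5 19 57] [277.33333333 193.75438596] [[586.34578915   8.40813331  72.        ]]
```

View pics/crop.png

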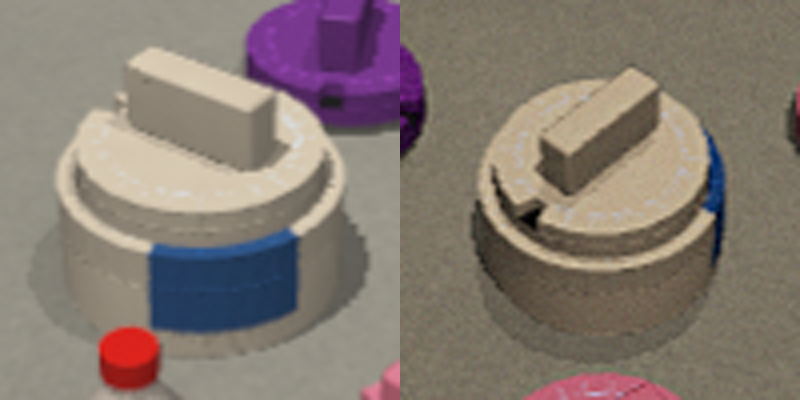

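The white cap sits high in the white mould. The notch is dark at side crop (525,212), which is side pixel (230,202), towards -x and -y. The band faces +x.

```bash
python3 - <<'E'
from h import *
print("bar top",tri(ray("scene",[[266.5,174.8]]),ray("side",[[248.75,178.2]])))
print("notch@94",plane("side",[[230,202]],94))
for e in([[ 242-8,187]],): pass
# bar ends (top) in side/scene
g=np.array([[551,155],[646,79]])-[400,0]; P=plane("side",g/4+[199,149],138);print(P,np.degrees(np.arctan2(*(P[0]-P[1])[1::-1])))
g=np.array([[140,58],[264,100]]);P=plane("scene",g/4+[216,155],138);print(P,np.degrees(np.arctan2(*(P[0]-P[1])[1::-1])))
# band top-edge corners on scene, z=72
P=plane("scene",np.array([[152,243],[224,243],[298,232]])/4+[216,155],72);print(P)
print("bystanders",plane("scene",[[250,290],[101,262],[396,205]],0))
E
```

```text
bar top (array([509.07910321,  18.51440668, 131.10551735]), np.float64(4.268859699166059))
notch@94 [[456.79512703 -30.93902281  94.        ]]
[[476.44421611 -23.098783   138.        ]
 [542.84119394  41.67516624 138.        ]] -135.70890665195586
[[487.29970272 -12.25963587 138.        ]
 [545.92621715  47.79073719 138.        ]] -134.31261109181963
[[575.57540285 -20.40228545  72.        ]
 [582.95214818  18.32670114  72.        ]
 [580.68052146  60.32415476  72.        ]]
bystanders [[ 721.73156665  -52.46626322    0.        ]
 [ 586.84191278 -364.68394582    0.        ]
 [ 504.06832667  361.04594304    0.        ]]
```

>>> send_rows --motion '[{"x":-2,"y":-1.6,"z":-0.6,"turn":1},{"x":-4,"y":-3.2,"z":-0.6,"turn":2},{"x":-6,"y":-4.8,"z":-0.6,"turn":3},{"x":-8,"y":-6.3,"z":-0.6,"turn":4},{"x":-10,"y":-7.9,"z":-0.6,"turn":5},{"x":-12,"y":-9.5,"z":-0.6,"turn":6},{"x":-14,"y":-11.1,"z":-0.6,"turn":7},{"x":-16,"y":-12.7,"z":-0.6,"turn":8},{"x":-18,"y":-14.3,"z":-0.6,"turn":9},{"x":-18.5,"y":-14.7,"z":-0.6,"turn":10},{"x":-18.5,"y":-14.7,"z":-0.6,"turn":11},{"x":-18.5,"y":-14.7,"z":-0.6,"turn":11.27}]' --jaw 1

```text
clock: 1.6
eef_pos: [506.5, 16.1, 270.7]
tool_rot: [-0.0, 0.925, 0.381, -0.001]
wrist_force: [-0.1, -0.9, 0.7]
gripper_width: 85.4
grasp_force: 0.0
```

```bash
python3 - <<'E'
from h import *
import pickle
s=telemetry.observe();i=imaging.camera("wrist");s2=telemetry.observe()
print(s["clock"],s["eef_pos"],s2["eef_pos"],s["tool_rot"],s["q"],s["wrist_force"])
pickle.dump((s,i),open("pics/w1.pkl","wb"));cv2.imwrite("pics/w1.png",i[:,:,::-1])
E
```

```text
1.6 [506.48901882  16.11838093 270.66726218] [506.40124995  16.37350828 270.66978772] [-4.04237360e-04  9.24528805e-01  3.81111588e-01 -5.32686856e-04] [-2.07099037e-01 -2.96463275e-02  1.76573882e+00  6.91767548e-05
  1.40683582e+00  5.81689113e-01] [-0.0785629  -0.9112026   0.66798351]
```

View pics/w1.png

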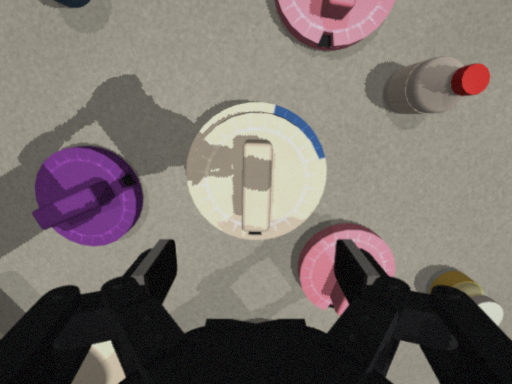

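The wrist view shows the cap in its mould. The bar runs from (258,142) to (256,230), the notch is at (255,233) and the band runs from (277,108) to (320,157). Next I'll measure from here.

```bash
cat > meas.py <<'E'
from h import *
def band(s,i):
    h=cv2.cvtColor(i,cv2.COLOR_RGB2HSV); m=cv2.inRange(h,(102,150,60),(125,255,255))
    k,l,st,ct=cv2.connectedComponentsWithStats(m)
    j=max((x for x in range(1,k) if 190<ct[x][0]<380 and 80<ct[x][1]<300),key=lambda x:st[x,4])
    v,u=np.nonzero(l==j); return plane("wrist",np.c_[u,v],72,s)
def ang(P,c): return np.degrees(np.arctan2(P[:,1]-c[1],P[:,0]-c[0]))
E
python3 - <<'E'
from meas import *
import pickle
s,i=pickle.load(open("pics/w1.pkl","rb"))
B=band(s,i)
# circle fit of known radius 79 to band pixels (middle of the annulus)
from scipy.optimize import least_squares
f=least_squares(lambda c:np.hypot(B[:,0]-c[0],B[:,1]-c[1])-79,[507,16]);c=f.x
a=ang(B,c);print("centre(band)",c,"band",a.min(),np.percentile(a,[1,99]),a.max())
for nm,uv,z in(("bar far",[258,142],138),("bar near",[256,230],138),("notch",[255,233],94)):
    P=plane("wrist",[uv],z,s);print(nm,P,ang(P,c))
P=plane("wrist",[[258,142],[256,230]],138,s);print("len",np.linalg.norm(P[0]-P[1]),P.mean(0))
g=cv2.cvtColor(i,cv2.COLOR_RGB2GRAY)
h=cv2.cvtColor(i,cv2.COLOR_RGB2HSV);print(i[185,[200,225,235,240,243,246,250,257,265,270,273,276,280,290]].tolist())
print(i[225:240,255].tolist())
# height of bar-top centre: wrist vs fixed views
for n,uv in(("scene",[266.5,174.8]),("side",[248.75,178.2])): print(n,tri(ray("wrist",[[257.2,186]],s),ray(n,[uv])))
E
```

```text
centre(band) [508.03644656  17.33669284] band -27.169216097537028 [-25.80350452  28.72515312] 29.413825852681526
bar far [[541.34350606  49.554554   138.        ]] [44.04767956]
bar near [[478.31960014 -10.61667982 138.        ]] [-136.75147815]
notch [[461.15181271 -26.09443566  94.        ]] [-137.18981627]
len 87.13546979383486 [509.8315531   19.46893709 138.        ]
[[217, 216, 206], [215, 217, 195], [151, 139, 123], [149, 139, 123], [127, 120, 107], [148, 138, 123], [150, 142, 125], [149, 139, 123], [149, 140, 122], [136, 126, 112], [207, 198, 175], [216, 215, 190], [218, 218, 193], [216, 215, 190]]
[[216, 215, 190], [216, 214, 189], [209, 202, 180], [204, 191, 169], [195, 181, 162], [179, 167, 147], [135, 127, 113], [52, 47, 43], [42, 38, 37], [115, 108, 97], [175, 163, 143], [200, 186, 166], [205, 190, 169], [203, 190, 168], [192, 180, 162]]
scene (array([510.62644422,  19.78371468, 133.76629876]), np.float64(0.36216711784523864))
side (array([509.71732096,  18.86959967, 127.87919209]), np.float64(0.1363666992607141))
```

>>> send_rows --motion '[{"x":0.13,"y":0,"z":1.5,"turn":0.1},{"x":0.13,"y":0,"z":3,"turn":0.1},{"x":0.13,"y":0,"z":4.2,"turn":0.1},{"x":0.13,"y":0,"z":5,"turn":0.1},{"x":0.13,"y":0,"z":5.5,"turn":0.1},{"x":0.13,"y":0,"z":5.78,"turn":0.1},{"x":0.13,"y":0,"z":5.78,"turn":0.1},{"x":0.13,"y":0,"z":5.78,"turn":0.1}]' --jaw 1

```text
clock: 2.65
eef_pos: [509.6, 18.9, 127.7]
tool_rot: [0.0, 0.927, 0.375, 0.001]
wrist_force: [-0.0, 0.3, 0.7]
gripper_width: 85.2
grasp_force: 0.0
```

>>> send_rows --motion '[{"z":0},{"z":0},{"z":0},{"z":0},{"z":0},{"z":0}]' --jaw -1 --grip_force 40

```text
validation failed for argument at $.mo...
```

>>> send_rows --motion '[{"x":0,"y":0,"z":0,"turn":0},{"x":0,"y":0,"z":0,"turn":0},{"x":0,"y":0,"z":0,"turn":0},{"x":0,"y":0,"z":0,"turn":0},{"x":0,"y":0,"z":0,"turn":0},{"x":0,"y":0,"z":0,"turn":0}]' --jaw -1 --grip_force 40

```text
clock: 3.4
eef_pos: [509.4, 18.7, 127.1]
tool_rot: [0.0, 0.927, 0.375, 0.0]
wrist_force: [0.9, -2.0, 1.1]
gripper_width: 27.2
grasp_force: 45.6
```

>>> send_rows --motion '[{"x":0,"y":0,"z":0,"turn":-0.8},{"x":0,"y":0,"z":0,"turn":-1.7},{"x":0,"y":0,"z":0,"turn":-2.7},{"x":0,"y":0,"z":0,"turn":-3.7},{"x":0,"y":0,"z":0,"turn":-4.7},{"x":0,"y":0,"z":0,"turn":-5.7},{"x":0,"y":0,"z":0,"turn":-6.7},{"x":0,"y":0,"z":0,"turn":-7.7},{"x":0,"y":0,"z":0,"turn":-8.7},{"x":0,"y":0,"z":0,"turn":-9.7},{"x":0,"y":0,"z":0,"turn":-10.5},{"x":0,"y":0,"z":0,"turn":-10.5}]'

```text
clock: 4.9
eef_pos: [508.8, 19.0, 127.0]
tool_rot: [-0.0, 0.268, 0.964, -0.0]
wrist_force: [-2.0, -0.7, 5.0]
gripper_width: 27.5
grasp_force: 46.0
```

>>> send_rows --motion '[{"x":0,"y":0,"z":0.06,"turn":0},{"x":0,"y":0,"z":0.12,"turn":0},{"x":0,"y":0,"z":0.12,"turn":0}]'

```text
clock: 5.28
eef_pos: [508.9, 19.1, 126.9]
tool_rot: [-0.001, 0.268, 0.963, -0.0]
wrist_force: [-13.7, 2.4, 26.2]
gripper_width: 27.4
grasp_force: 49.0
```

```bash
python3 - <<'E'
from meas import *
import pickle
s=telemetry.observe();i=imaging.camera("wrist")
print(s["eef_pos"],s["tool_rot"],s["q"],s["wrist_force"],s["torque"])
print("tool y yaw",2*np.degrees(np.arctan2(s["tool_rot"][2],s["tool_rot"][1]))-90)
pickle.dump((s,i),open("pics/w2.pkl","wb"));cv2.imwrite("pics/w2.png",i[:,:,::-1])
E
```

```text
[508.93917975  19.09929013 126.93266563] [-5.66502988e-04  2.67777534e-01  9.63480493e-01 -4.59731787e-04] [-1.99669360e-01  1.33411105e-01  1.89683455e+00 -9.32480651e-04
  1.11254290e+00 -1.22788136e+00] [-13.72145496   2.40225239  26.16405195] [-0.34235494  2.04118039  0.14512189]
tool y yaw 58.93587173464786
```

View pics/w2.png

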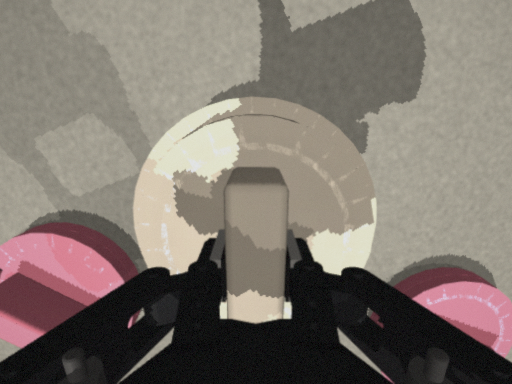

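>>> send_rows --motion '[{"x":0,"y":0,"z":0,"turn":-0.1},{"x":0,"y":0,"z":0,"turn":-0.2},{"x":0,"y":0,"z":0,"turn":-0.3},{"x":0,"y":0,"z":0,"turn":-0.4},{"x":0,"y":0,"z":0,"turn":-0.5},{"x":0,"y":0,"z":0,"turn":-0.6},{"x":0,"y":0,"z":0,"turn":-0.7},{"x":0,"y":0,"z":0,"turn":-0.8}]'

```text
clock: 6.32
eef_pos: [510.5, 18.4, 127.0]
tool_rot: [0.002, 0.201, 0.98, -0.0]
wrist_force: [-6.0, -0.9, 19.9]
gripper_width: 27.1
grasp_force: 49.1
```

>>> send_rows --motion '[{"x":0,"y":0,"z":0,"turn":-0.1},{"x":0,"y":0,"z":0,"turn":-0.2},{"x":0,"y":0,"z":0,"turn":-0.3},{"x":0,"y":0,"z":0,"turn":-0.4}]'

```text
clock: 6.82
eef_pos: [510.7, 18.0, 127.0]
tool_rot: [0.002, 0.167, 0.986, -0.001]
wrist_force: [-6.5, -1.8, 18.2]
gripper_width: 27.7
grasp_force: 49.6
```

>>> send_rows --motion '[{"x":0,"y":0,"z":0.02,"turn":-0.1},{"x":0,"y":0,"z":0.02,"turn":-0.2},{"x":0,"y":0,"z":0.02,"turn":-0.3},{"x":0,"y":0,"z":0.02,"turn":-0.4}]'

```text
clock: 7.32
eef_pos: [510.7, 17.8, 127.0]
tool_rot: [0.002, 0.133, 0.991, -0.001]
wrist_force: [-7.7, -3.3, 23.2]
gripper_width: 27.5
grasp_force: 51.0
```

>>> send_rows --motion '[{"x":0,"y":0,"z":0,"turn":-0.1},{"x":0,"y":0,"z":0,"turn":-0.2},{"x":0,"y":0,"z":0,"turn":-0.3},{"x":0,"y":0,"z":0,"turn":-0.4}]'

```text
clock: 7.82
eef_pos: [510.7, 17.7, 127.0]
tool_rot: [0.002, 0.098, 0.995, -0.001]
wrist_force: [-7.3, -3.3, 22.6]
gripper_width: 27.4
grasp_force: 51.1
```

>>> send_rows --motion '[{"x":0,"y":0,"z":0,"turn":-0.1},{"x":0,"y":0,"z":0,"turn":-0.2},{"x":0,"y":0,"z":0,"turn":-0.3},{"x":0,"y":0,"z":0,"turn":-0.4}]'

```text
clock: 8.32
eef_pos: [510.7, 17.7, 127.0]
tool_rot: [0.002, 0.063, 0.998, -0.001]
wrist_force: [-8.2, -4.1, 22.2]
gripper_width: 27.3
grasp_force: 51.2
```

>>> send_rows --motion '[{"x":0,"y":0,"z":0,"turn":-0.1},{"x":0,"y":0,"z":0,"turn":-0.2},{"x":0,"y":0,"z":0,"turn":-0.3},{"x":0,"y":0,"z":0,"turn":-0.4}]'

```text
clock: 8.82
eef_pos: [510.7, 17.7, 127.0]
tool_rot: [0.002, 0.028, 1.0, -0.001]
wrist_force: [-9.3, -5.1, 24.5]
gripper_width: 27.9
grasp_force: 51.3
```

>>> send_rows --motion '[{"x":0,"y":0,"z":0,"turn":-0.1},{"x":0,"y":0,"z":0,"turn":-0.2},{"x":0,"y":0,"z":0,"turn":-0.3},{"x":0,"y":0,"z":0,"turn":-0.4}]'

```text
clock: 9.32
eef_pos: [510.7, 17.6, 126.9]
tool_rot: [0.002, -0.006, 1.0, -0.001]
wrist_force: [-7.8, -4.0, 22.6]
gripper_width: 27.6
grasp_force: 51.5
```

>>> send_rows --motion '[{"x":0,"y":0,"z":0,"turn":-0.1},{"x":0,"y":0,"z":0,"turn":-0.2},{"x":0,"y":0,"z":0,"turn":-0.3},{"x":0,"y":0,"z":0,"turn":-0.4}]'

```text
clock: 9.82
eef_pos: [510.7, 17.6, 127.0]
tool_rot: [0.002, -0.041, 0.999, -0.001]
wrist_force: [-9.2, -4.0, 24.2]
gripper_width: 27.5
grasp_force: 51.7
```

>>> send_rows --motion '[{"x":0.04,"y":0,"z":0,"turn":-0.1},{"x":0.04,"y":-0.02,"z":0,"turn":-0.2},{"x":0.04,"y":-0.02,"z":0,"turn":-0.3},{"x":0.04,"y":-0.02,"z":0,"turn":-0.4}]'

```text
clock: 10.32
eef_pos: [510.6, 17.4, 127.0]
tool_rot: [0.003, -0.076, 0.997, -0.001]
wrist_force: [-3.4, -2.8, 19.1]
gripper_width: 27.5
grasp_force: 50.1
```

>>> send_rows --motion '[{"x":0,"y":0,"z":0,"turn":-0.1},{"x":0,"y":0,"z":0,"turn":-0.2},{"x":0,"y":0,"z":0,"turn":-0.3},{"x":0,"y":0,"z":0,"turn":-0.4}]'

```text
clock: 10.82
eef_pos: [510.5, 17.3, 126.9]
tool_rot: [0.003, -0.111, 0.994, -0.001]
wrist_force: [-4.2, -3.1, 19.3]
gripper_width: 27.1
grasp_force: 50.2
```

>>> send_rows --motion '[{"x":0,"y":0,"z":0,"turn":-0.1},{"x":0,"y":0,"z":0,"turn":-0.2},{"x":0,"y":0,"z":0,"turn":-0.3},{"x":0,"y":0,"z":0,"turn":-0.4}]'

```text
clock: 11.32
eef_pos: [510.5, 17.1, 126.8]
tool_rot: [0.003, -0.146, 0.989, -0.001]
wrist_force: [-3.3, -4.2, 18.5]
gripper_width: 27.5
grasp_force: 50.4
```

>>> send_rows --motion '[{"x":0,"y":0,"z":0,"turn":-0.1},{"x":0,"y":0,"z":0,"turn":-0.2},{"x":0,"y":0,"z":0,"turn":-0.3},{"x":0,"y":0,"z":0,"turn":-0.4}]'

```text
clock: 11.82
eef_pos: [510.4, 17.1, 126.5]
tool_rot: [0.002, -0.18, 0.984, -0.001]
wrist_force: [-4.0, -4.9, 15.9]
gripper_width: 27.2
grasp_force: 49.8
```

>>> send_rows --motion '[{"x":0,"y":0,"z":0,"turn":-0.1},{"x":0,"y":0,"z":0,"turn":-0.2},{"x":0,"y":0,"z":0,"turn":-0.3},{"x":0,"y":0,"z":0,"turn":-0.4}]'

```text
clock: 12.32
eef_pos: [508.0, 18.6, 122.3]
tool_rot: [0.0, -0.216, 0.976, 0.0]
wrist_force: [4.9, -0.7, -7.5]
gripper_width: 27.3
grasp_force: 44.8
```

>>> send_rows --motion '[{"x":0,"y":0,"z":0,"turn":-0.1},{"x":0,"y":0,"z":0,"turn":-0.2},{"x":0,"y":0,"z":0,"turn":-0.3},{"x":0,"y":0,"z":0,"turn":-0.4}]'

```text
clock: 12.82
eef_pos: [509.0, 17.4, 122.9]
tool_rot: [0.001, -0.25, 0.968, -0.001]
wrist_force: [7.5, -4.7, -12.6]
gripper_width: 27.4
grasp_force: 51.4
```

The cap dropped at a yaw of about 24 to 25 degrees. I'll turn back slightly and lower it.

>>> send_rows --motion '[{"x":0,"y":0,"z":0,"turn":0.2},{"x":0,"y":0,"z":0,"turn":0.4},{"x":0,"y":0,"z":0.08,"turn":0.4},{"x":0,"y":0,"z":0.16,"turn":0.4},{"x":0,"y":0,"z":0.2,"turn":0.4},{"x":0,"y":0,"z":0.2,"turn":0.4}]'

```text
clock: 13.58
eef_pos: [507.7, 18.6, 119.1]
tool_rot: [-0.0, -0.217, 0.976, 0.0]
wrist_force: [-4.6, -0.2, 5.4]
gripper_width: 27.5
grasp_force: 47.3
```

```bash
python3 - <<'E'
from h import *
s=telemetry.observe();print(s["eef_pos"],s["tool_rot"],s["wrist_force"],s["torque"])
E
```

```text
[507.74187762  18.5926347  119.10784669] [-4.32248428e-04 -2.16944266e-01  9.76183890e-01  1.08869603e-04] [-4.64562705 -0.20524388  5.4411631 ] [-0.27289183  0.21567314 -0.0096626 ]
```

It's 8 mm down, so the keys are home. I'll press briefly, open the fingers, back off straight up and look.

>>> send_rows --motion '[{"x":0,"y":0,"z":0.06,"turn":0},{"x":0,"y":0,"z":0.06,"turn":0}]'

```text
clock: 13.82
eef_pos: [507.8, 18.6, 119.1]
tool_rot: [-0.001, -0.217, 0.976, 0.0]
wrist_force: [-11.2, 0.4, 17.2]
gripper_width: 27.1
grasp_force: 48.9
```

>>> send_rows --motion '[{"x":0,"y":0,"z":-0.08,"turn":0},{"x":0,"y":0,"z":-0.08,"turn":0},{"x":0,"y":0,"z":-0.08,"turn":0},{"x":0,"y":0,"z":-0.08,"turn":0},{"x":0,"y":0,"z":-0.08,"turn":0},{"x":0,"y":0,"z":-0.08,"turn":0}]' --jaw 1

```text
clock: 14.58
eef_pos: [507.9, 18.3, 118.7]
tool_rot: [-0.0, -0.217, 0.976, 0.0]
wrist_force: [-0.5, 1.1, -0.2]
gripper_width: 85.3
grasp_force: 0.0
```

>>> send_rows --motion '[{"x":0,"y":0,"z":-1,"turn":0},{"x":0,"y":0,"z":-2.5,"turn":0},{"x":0,"y":0,"z":-4,"turn":0},{"x":0,"y":0,"z":-5.5,"turn":0},{"x":0,"y":0,"z":-6,"turn":0},{"x":0,"y":0,"z":-6,"turn":0},{"x":0,"y":0,"z":-6,"turn":0}]'

```text
clock: 15.45
eef_pos: [507.1, 18.5, 266.7]
tool_rot: [-0.002, -0.217, 0.976, 0.001]
wrist_force: [-0.5, 0.2, 0.0]
gripper_width: 85.5
grasp_force: 0.0
```

```bash
python3 - <<'E'
from h import *
s=telemetry.observe();w=imaging.camera("wrist");b=imaging.camera("side");a=imaging.camera("scene")
f=lambda i:cv2.resize(i,(400,400),interpolation=cv2.INTER_CUBIC)
cv2.imwrite("pics/end.png",np.hstack([f(a[155:255,216:316]),f(w[70:270,150:350])])[:,:,::-1])
print(s["eef_pos"],s["wrist_force"])
import pickle;pickle.dump((s,w,a,b),open("pics/end.pkl","wb"))
E
```

```text
[507.07166227  18.54573056 266.70929349] [-0.45371835  0.21517431  0.00419791]
```

View pics/end.png

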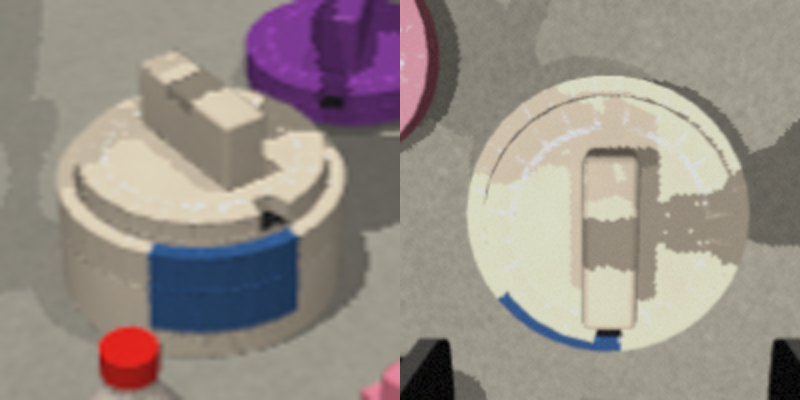

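In the end picture, the notch at scene crop (270,215) and wrist crop (607,333) lies inside the blue band. The disc sits deeper in the rim than at the start, flat and released. The 8 mm drop held under 17 N of pressing, so I'm handing in.

```bash
python3 -c "
from plant import robot
print(robot.sign_off())"
```

```text
the job is handed in; nothing more can be done
None
```

I turned the cap to about 24° inside the blue band, where its keys dropped 8 mm into the pockets, then released it and handed the job in at about 15.6 s; no verdict came back, and the jar, cup and bottle weren't touched.

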